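# Fit the battery pack in the signal logger

### The job

Fit the battery pack into the signal logger: press down on the ridged part of its sprung battery cover to free the latch and drag it back towards the jack end until the bay is open, lay the pack flat on the bay floor between the ribs with its brass contacts at the brass contacts of the bay, then slide the cover home until its latch has sprung up again. Press gently, as the cover is thin and cracks under a heavy hand, and leave the other things where they lie.

Things in the scene. Friction and masses are not known exactly. Their poses are not given: they have to be found in the camera images.
- logger: Signal logger, fixed: grey plastic box 149 (x) x 104 (y) mm on a base plate 175 x 150 x 5; rim 41.3 mm up. Origin: centre of the plate's underside; x points from the end with 4 brass jacks (they reach x = -85 mm) to the plain rear. Guide lips 4 mm thick run along both sides, 84 mm apart. The shut cover fills x = -2.5 to 69.5; in front of it lies its empty track. Over 25 N damages it.
- cover_slide (a joint): Travel of the battery cover, m: 0 = shut (at the rear), 0.066 = fully open at its end stop, drawn back along the logger's -x; the bay is then open from x = 3.5 to 70.5 mm. Latched at 0 until pressed down; then it slides stiffly (4 to 7 N) and stays where it is left. No edge of the shut cover can be gripped: it is moved by the friction of a fingertip pressed on it.
- cover_press (a joint): How far the cover plate is pressed down on its leaf springs, m: 0 = up, 0.0032 = bottomed. 6 N to begin, 3 N more per mm (12 N at 2 mm, 16 N at the bottom). Shut and up, two lugs catch in notches of the lips; 2.1 mm down they clear and the cover can be dragged. Away from home the lips keep it 2 mm down. Home and let go, it springs up to 0: latched. Over 25 N cracks it.
- cover_grip (a point): Point on the cover's top face amid six low thumb ridges (patch 22 x 34 mm, too low to hook); moves with the cover. Shut and up it is at x = 43.5, y = 0, z = 37 mm in the logger's frame; axes as the logger's. The flat plate, 3 mm thick, reaches from 46 mm before it (-x) to 26 mm behind it and 42 mm to either side, to the lips.
- bay (a point): Centre of the pack's place on the bay floor: x = 40, y = 0, z = 9 mm in the logger's frame, axes as the logger's. The place is 53 (x) x 33 (y) mm between ribs 7 mm high; round the ribs the bay is open, 61 x 84 mm, for fingers at the pack's long sides. Two brass contacts stand on its rear (+x) wall. The rim is 32 mm above the bay floor; the cover clears a seated pack by 2 to 5 mm.
- pack: Battery pack: black plastic block 50 (x) x 30 (y) x 20 (z) mm, 90 g, a grey patch on top and two brass contact strips at one end. Origin: centre of its underside; x points to the end with the brass contacts. Starts lying flat on the bench.
- pack_contacts (a point): Middle of the pack's contact end face, 25 mm from the centre of the pack along its x, 10 mm up.
- gauge_block: Bystander: ground steel block 25 x 50 x 20 mm with two small holes, about as big as the pack, lying on the bench; origin at the centre of its underside.
- connector_3: Bystander: D connector with grey backshell, 41 x 33 x 15 mm.
- label_box: Bystander: small card box, 55 x 85 x 35 mm.
- solder_spool: Bystander: reel of solder wire, 64 mm across, 40 mm high.
- screw_pot: Bystander: small steel pot with screws, 57 mm across, 30 mm high.
Not all that is in view belongs to the job. What is shaped like the pack but orange or red is not meant.

How it is judged:
By the outcome, as a careful person would: the job done as asked, in the order asked, and still so for the second after the job is handed in, with the robot touching nothing.
It also fails if it takes over 72 s, if anything falls off the work surface, if the arm or the gripper's body presses on something with over 40 N, if the wrist force passes 120 N, or if a joint passes its speed limit or range.

### The arm

A 6-joint arm with a two-finger parallel gripper is mounted at the origin on a cart in front of the work surface, level with it; the furniture and walls round the work are solid. World frame = base frame: x ahead of the robot, y to its left, z up, the work surface at z = 0. Lengths are in m, angles in rad, forces in N, time in s.
With the tool pointing down it reaches from about 0.35 to 0.775 m from the base axis. Payload 7.3 kg.
Tool frame: the origin (TCP) lies at the centre of the arm's flange, where the gripper is bolted on; the fingertips stand 178 mm ahead of it and the grasp point (between the pads) lies 159 mm ahead of it; z points along the fingers, y is the line along which they close (so a half turn about z gives the same grasp; the last joint's range is limited). The gripper opens to 92 mm and grips with 3 to 60 N. Pads are 19 mm wide; open, the fingers measure 130 mm over their backs; the gripper's body (75 mm by 190 mm) begins 47 mm behind the grasp point.
Start: joints at [-1.337, 0.342, 1.524, -0, 1.275, -0.146], TCP at [0.195, -0.488, 0.405] pointing down, gripper open.
Joint ranges: [-2.53, 2.53], [-0.77, 2.02], [0.04, 2.7], [-1, 4.14], [0.28, 2.66], [-3.11, 3.11]. Speed limits (rad/s): [2.57, 2.57, 3.14, 3.14, 3.14, 3.14].

### API

Orientations are given as [roll, pitch, yaw] about the fixed x, y, z axes, in that order (R = Rz(yaw) Ry(pitch) Rx(roll)).
In Python, from cell import telemetry, vision, ticket gives the robot as it stands.
- The arm moves only by the shell command python3 -m crank 'ROWS' [FORCE]. ROWS is JSON, a list of rows, each a list of 5 numbers: the gripper command: -1 is shut, 1 is fully open, values between are in proportion, then the shift along the tool's x, y, z in mm, then the turn about the tool's z in rad. In form: [[fingers, dx, dy, dz, roll], ...]. A call has 1 to 12 rows; each row is the pose to reach, as a shift and turn from the pose commanded when the call began, along the tool's axes at that moment; what a row does not reach only later rows make up. A row lasts 1/12 s, in which the tool goes at most 41.7 mm and 7.16 degrees, less where a joint would pass 70% of its speed; a pose out of reach is approached as far as the arm can. A call with a gripper value outside its range is refused whole. The fingers move at their own pace and stop on an object; FORCE is the grip in N (left out, the last holds). Time passes only in rows, so rows that repeat a pose let the fingers close. It gives the time, the measured TCP pose, the force, the opening and the grip force at its end, in the units of the state.
- telemetry.observe(): the state, without advancing time (a new reading comes with each control period).
- vision.read_camera(name): name is "scene" or "top"; returns (picture, depth): 480x640x3 uint8, red, green, blue; 480x640 float32, m along the optical axis (not along the pixel's ray), 0 where there is no reading.
- vision.get_calibration(name): a dict with "camera_matrix" (3x3 intrinsics, pixels), "rvec" (rotation vector, rad) and "tvec" (3), from world to camera coordinates, as OpenCV has them. Camera axes: x right, y down, z forward; pixel columns grow to the right and rows downward; lengths in m; the calibration is good to about 2 mm. A picture is of the moment at which its call begins. get_calibration takes no time and is no camera call.
- ticket.hand_in(): hands the job in; it is judged then, once.
The state is a dict: "time": time; "qpos": joint angles; "qvel": joint speeds; "joint_efforts": joint torques, N m; "tool_pos": TCP position; "tool_rot": TCP orientation; "contact_force": force on the tool from outside, world axes, zero at the start; "torque": the same for the moment, N m; "opening": finger opening in m; "grip_force": force on a finger pad.
Only numpy, scipy, OpenCV 4.12 (cv2) and the standard library are available. Lean on these libraries where they do the work, as an engineer would, in place of code of your own. Each camera call takes 0.05 s, during which the arm holds its last target. There are 200 camera calls.

## Working session

There is one attempt and no reset: what is moved stays moved. The work goes in short steps, Python scripts to look and compute and a shell command to move; the robot and the scene stay as the last step left them, time stands still between calls to the robot, and variables do not carry over. Pictures are saved under pics/ and viewed, at most 13 in all, crops included, and the job is handed in when it is done.

```bash
mkdir -p pics; ls; python3 - <<'E'
from cell import telemetry, vision
import cv2
print(telemetry.observe())
for n in("scene","top"):
    p,d=vision.read_camera(n); cv2.imwrite(f"pics/{n}0.png",p[...,::-1]); 
    import numpy as np; np.save(f"pics/{n}0.npy",d)
    print(vision.get_calibration(n))
E
```

```text
pics
{'time': 0.0, 'qpos': array([-1.33699679e+00,  3.42677111e-01,  1.52501382e+00, -4.86353626e-05,
        1.27539624e+00, -1.45994248e-01]), 'qvel': array([ 0.00029664, -0.0005757 , -0.0002448 ,  0.0007495 , -0.00022461,
        0.0013108 ]), 'joint_efforts': array([-1.94169712e-03, -4.31246710e+01, -2.44226253e+01,  7.15201395e-02,
        5.60235931e-02, -1.31094862e-04]), 'tool_pos': array([ 0.19461653, -0.48744134,  0.40406955]), 'tool_rot': array([-3.14010727e+00, -1.71404248e-04,  3.79807850e-01]), 'contact_force': array([1.20706982, 0.65180104, 0.0480314 ]), 'torque': array([ 0.02472625,  0.01521908, -0.01407692]), 'grip_force': 0.0, 'opening': 0.09196526993349537}
{'camera_matrix': array([[475.87142245,   0.        , 314.81722963],
       [  0.        , 475.87142245, 242.12912507],
       [  0.        ,   0.        ,   1.        ]]), 'rvec': array([ 2.40486105, -0.53699957,  0.17836312]), 'tvec': array([-0.52081562,  0.28120014,  0.84121302])}
{'camera_matrix': array([[506.21141047,   0.        , 325.40508627],
       [  0.        , 506.21141047, 236.06481397],
       [  0.        ,   0.        ,   1.        ]]), 'rvec': array([ 2.15344902, -2.18653274,  0.06589295]), 'tvec': array([0.07452904, 0.63255158, 1.09545475])}
```

View pics/top0.png

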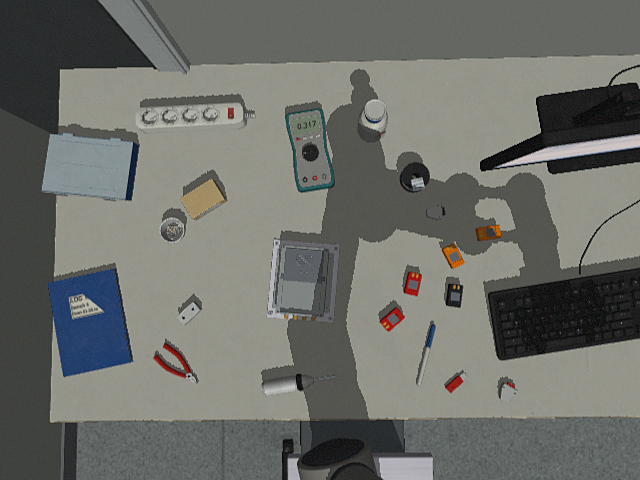

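View pics/scene0.png

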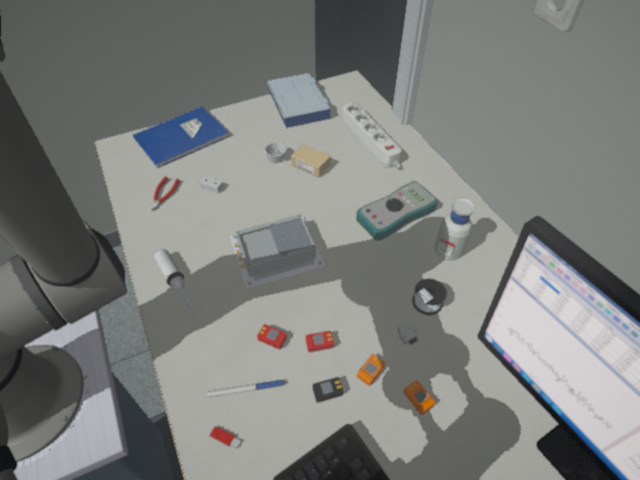

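Candidates for the pack in the top picture are black (454,294), red (412,283) and (391,317), and orange (453,255) and (488,232). Only the black one fits the description; red and orange are excluded. The grey block with holes at (190,310) is the gauge. The logger is at (303,280), with its brass jacks at the lower (robot) side. I'll confirm with one enlarged crop.

```bash
cat > h.py <<'E'
import numpy as np, cv2
from cell import vision, telemetry
def cal(n):
    c=vision.get_calibration(n); R=cv2.Rodrigues(c["rvec"])[0]; return c["camera_matrix"],R,np.ravel(c["tvec"])
def ray(n,uv,z):
    K,R,t=cal(n); d=R.T@np.linalg.inv(K)@np.array([uv[0],uv[1],1.]); o=-R.T@t
    return o+d*(z-o[2])/d[2]
def proj(n,P):
    c=vision.get_calibration(n); return cv2.projectPoints(np.float64(P).reshape(-1,1,3),c["rvec"],c["tvec"],c["camera_matrix"],None)[0][:,0]
def cloud(n,d):
    K,R,t=cal(n); v,u=np.mgrid[:480,:640]
    p=np.stack([(u-K[0,2])/K[0,0]*d,(v-K[1,2])/K[1,1]*d,d],-1); return (p-t)@R
E
python3 - <<'E'
from h import *
im=cv2.imread("pics/top0.png"); d=np.load("pics/top0.npy"); C=cloud("top",d)
a=cv2.resize(im[230:330,255:350],None,fx=4,fy=4,interpolation=2); b=cv2.resize(im[264:324,424:484],(400,400),interpolation=2)
cv2.imwrite("pics/crop.png",np.hstack([a,b]))
hsv=cv2.cvtColor(im,cv2.COLOR_BGR2HSV)
# pack: raised points near (454,294)
w=C[270:320,430:480]; m=(w[...,2]>.014)&(w[...,2]<.026); P=w[m]
print("pack n",m.sum(),P.mean(0),cv2.minAreaRect(P[:,:2].astype(np.float32)*1000))
# brass
for nm,(r0,r1,c0,c1) in dict(pack=(270,320,430,480),log=(230,335,255,350)).items():
    h=hsv[r0:r1,c0:c1]; mm=(h[...,0]>12)&(h[...,0]<35)&(h[...,1]>90)&(h[...,2]>60)
    v,u=np.nonzero(mm); print(nm,len(u),[(x+c0,y+r0) for x,y in zip(u,v)][:40]); 
    print(C[r0:r1,c0:c1][mm].mean(0).round(4))
w=C[225:340,250:355]
for lo,hi in((.003,.008),(.030,.0385),(.0385,.045)):
    m=((w[...,2]>lo)&(w[...,2]<hi)).astype(np.uint8); m=cv2.morphologyEx(m,cv2.MORPH_OPEN,np.ones((2,2))); P=w[m>0]; print(lo,m.sum(),P.mean(0),cv2.minAreaRect(P[:,:2].astype(np.float32)*1000))
E
```

```text
pack n 319 [ 0.49827959 -0.21687909  0.01970293] ((498.34808349609375, -217.97805786132812), (31.271093368530273, 49.94951248168945), 81.04603576660156)
pack 24 [(np.int64(454), np.int64(284)), (np.int64(453), np.int64(285)), (np.int64(454), np.int64(285)), (np.int64(455), np.int64(285)), (np.int64(458), np.int64(285)), (np.int64(453), np.int64(286)), (np.int64(454), np.int64(286)), (np.int64(455), np.int64(286)), (np.int64(457), np.int64(286)), (np.int64(458), np.int64(286)), (np.int64(459), np.int64(286)), (np.int64(453), np.int64(287)), (np.int64(454), np.int64(287)), (np.int64(455), np.int64(287)), (np.int64(457), np.int64(287)), (np.int64(458), np.int64(287)), (np.int64(459), np.int64(287)), (np.int64(453), np.int64(288)), (np.int64(454), np.int64(288)), (np.int64(455), np.int64(288)), (np.int64(457), np.int64(288)), (np.int64(458), np.int64(288)), (np.int64(459), np.int64(288)), (np.int64(458), np.int64(289))]
[ 0.518  -0.2203  0.0197]
log 52 [(np.int64(284), np.int64(315)), (np.int64(285), np.int64(315)), (np.int64(286), np.int64(315)), (np.int64(287), np.int64(315)), (np.int6
[... 906 characters left out ...]
.int64(318)), (np.int64(305), np.int64(318)), (np.int64(311), np.int64(318)), (np.int64(312), np.int64(318)), (np.int64(313), np.int64(318)), (np.int64(314), np.int64(318)), (np.int64(294), np.int64(319)), (np.int64(295), np.int64(319))]
[0.4554 0.1264 0.0241]
0.003 659 [0.53908829 0.10645444 0.0095422 ] ((549.0043334960938, 142.6291961669922), (207.85134887695312, 201.16470336914062), 84.47151184082031)
0.03 1041 [0.55747309 0.11397441 0.04224163] ((531.9241333007812, 102.19316101074219), (115.4636001586914, 142.6307830810547), 82.3961181640625)
0.0385 548 [0.53409773 0.11324004 0.038046  ] ((531.143310546875, 105.61422729492188), (123.15351867675781, 151.87721252441406), 84.11360931396484)
```

View pics/crop.png

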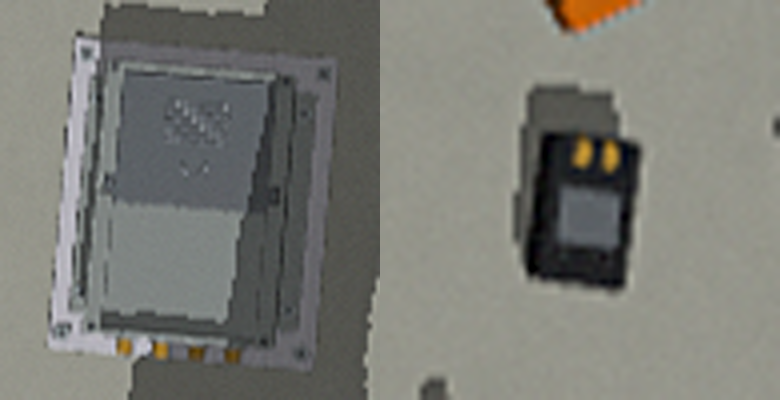

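The crop shows the black pack with its brass strips at the far (+x) end, slightly turned. The logger has jacks near the robot, the cover at the rear and the ridges at crop (195,122). Next I'll get the logger pose from the four plate screws and check it with the ridges and jacks.

```bash
python3 - <<'E'
from h import *
S=np.array([(86,52),(323,74),(62,330),(303,353)])/4+[254.6,229.6]
W=np.array([ray("top",s,.006)[:2] for s in S]); c=W.mean(0)
ax=(W[0]+W[1]-W[2]-W[3]); ay=(W[0]+W[2]-W[1]-W[3])
print(W.round(4),c, np.linalg.norm(W[0]-W[2]),np.linalg.norm(W[0]-W[1]),np.arctan2(ax[1],ax[0]),np.arctan2(-ay[0],ay[1]))
y=np.arctan2(ax[1],ax[0])
g=ray("top",np.array([195,122])/4+[254.6,229.6],.037)[:2]
R=np.array([[np.cos(y),-np.sin(y)],[np.sin(y),np.cos(y)]]); print("grip in logger",R.T@(g-c), "pred grip world",c+R@[.0435,0],"bay",c+R@[.04,0])
# scene refine: depth rim points from scene
d=np.load("pics/scene0.npy");C=cloud("scene",d); P=C.reshape(-1,3)[(d>0).ravel()]
d=np.load("pics/top0.npy");C=cloud("top",d); P2=C.reshape(-1,3)[(d>0).ravel()]
for n,Q in(("scene",P),("top",P2)):
    L=(Q[:,:2]-c)@R; m=(abs(L[:,0])<.1)&(abs(L[:,1])<.08); L=L[m]; z=Q[m][:,2]
    t=(z>.035)&(z<.048)
    for k in(0,1):print(n,"ext",k,np.percentile(L[t][:,k],[.5,2,98,99.5]).round(4))
    cv=(abs(L[:,0]-.035)<.025)&(abs(L[:,1])<.03); print("cover z",np.median(z[cv]))
    pk=(abs(Q[:,0]-.498)<.045)&(abs(Q[:,1]+.218)<.045)&(Q[:,2]>.014); 
    q=Q[pk,:2].astype(np.float32)*1000; print("pack",cv2.minAreaRect(q),np.median(Q[pk,2]))
E
```

```text
[[0.6223 0.1769]
 [0.6077 0.0433]
 [0.4668 0.1913]
 [0.4524 0.0569]] [0.53729937 0.11710479] 0.15612132686459934 0.13439876466968464 -0.09004775944155141 -0.10763354972578557
grip in logger [0.04358184 0.00052384] pred grip world [0.58062312 0.113193  ] bay [0.5771373  0.11350775]
scene ext 0 [-0.0765 -0.0753  0.0703  0.0717]
scene ext 1 [-0.0513 -0.0504  0.0526  0.0542]
cover z 0.03604083315177613
pack ((498.27862548828125, -216.32107543945312), (31.043142318725586, 50.598388671875), 81.80705261230469) 0.019043176531762213
top ext 0 [-0.0757 -0.0744  0.0712  0.0725]
top ext 1 [-0.0519 -0.051   0.0506  0.0515]
cover z 0.03684001475156047
pack ((498.34808349609375, -217.97805786132812), (31.271093368530273, 49.94951248168945), 81.04603576660156) 0.01975303299747136
```

```bash
python3 -m crank '[[-1,40,-29,9,0.1],[-1,80,-58,19,0.2],[-1,120,-86,29,0.3],[-1,160,-115,38,0.4],[-1,200,-144,48,0.478],[-1,240,-172,57,0.478],[-1,280,-201,67,0.478],[-1,310,-222,74,0.478],[-1,340,-244,81,0.478],[-1,370,-265,88,0.478],[-1,400,-287,95,0.478],[-1,430,-308,102,0.478]]' 30
```

```text
time: 1.1
tool_pos: [0.4598, -0.072, 0.3094]
tool_rot: [3.142, 0.0, -0.098]
contact_force: [0.1, -0.5, -0.0]
opening: 0.0166
grip_force: 0.0
```

```bash
python3 -m crank '[[-1,17,-33,10,0],[-1,34,-66,20,0],[-1,50,-98,32,0],[-1,67,-131,44,0],[-1,84,-164,54,0],[-1,84,-164,62,0],[-1,84,-164,69,0],[-1,84,-164,69,0],[-1,84,-164,69,0],[-1,84,-164,69,0]]'; python3 - <<'E'
from h import *
for n in("scene","top"):
    p,d=vision.read_camera(n); cv2.imwrite(f"pics/{n}1.png",p[...,::-1])
a=cv2.imread("pics/scene1.png")[170:320,180:380];cv2.imwrite("pics/s1c.png",cv2.resize(a,None,fx=4,fy=4,interpolation=2))
s=telemetry.observe();print(s["tool_pos"],s["contact_force"])
E
```

```text
time: 1.93
tool_pos: [0.5587, 0.0798, 0.2414]
tool_rot: [3.141, -0.0, -0.1]
contact_force: [0.3, -0.2, -0.2]
opening: 0.0006
grip_force: 0.0
[0.55888006 0.07994229 0.24176626] [ 0.69329058 -1.0202298  -0.11302746]
```

View pics/s1c.png

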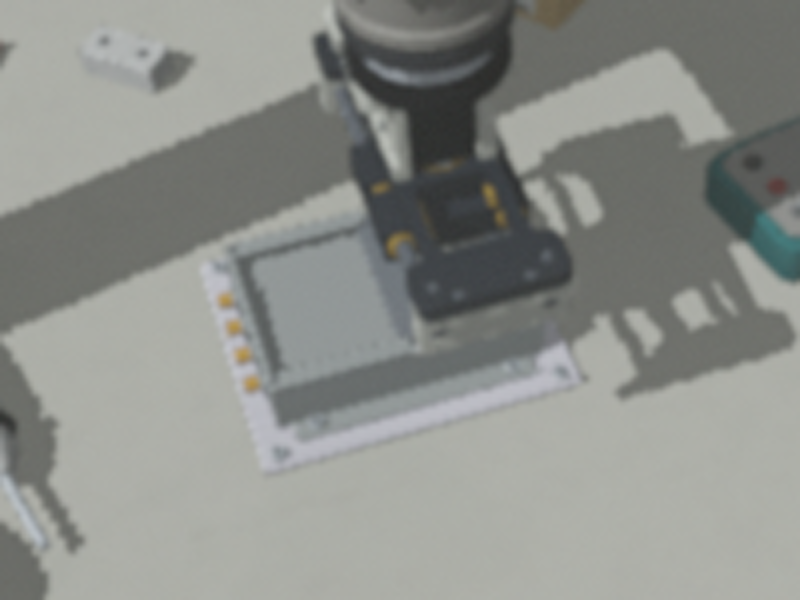

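The crop shows the closed gripper over the cover and the bay latched shut. It is still about 20–35 mm short of the ridges, so I'll correct and come down.

```bash
python3 -m crank '[[-1,6,-12,5,0],[-1,12,-24,10,0],[-1,16.7,-35,15,0],[-1,16.7,-35,19,0],[-1,16.7,-35,22,0],[-1,16.7,-35,22,0],[-1,16.7,-35,22,0],[-1,16.7,-35,22,0]]'; python3 - <<'E'
from h import *
print(telemetry.observe())
E
```

```text
time: 2.7
tool_pos: [0.5789, 0.1138, 0.219]
tool_rot: [3.141, 0.0, -0.099]
contact_force: [-0.6, -0.3, 0.2]
opening: 0.0005
grip_force: 0.0
{'time': 2.7, 'qpos': array([ 6.43397403e-02,  6.56709638e-01,  1.55681111e+00, -1.98217942e-04,
        9.28178845e-01,  1.73377326e+00]), 'qvel': array([-0.00244761, -0.00325519, -0.00098816,  0.0004859 , -0.00065143,
       -0.00123   ]), 'joint_efforts': array([ 1.70590351e-01, -5.30268681e+01, -1.92852831e+01,  2.33752577e-02,
       -7.76240090e-02, -1.50084328e-03]), 'tool_pos': array([0.57889183, 0.11383336, 0.21898637]), 'tool_rot': array([ 3.14141874e+00,  7.97906892e-05, -9.85183963e-02]), 'contact_force': array([-0.60255697, -0.28325956,  0.17718297]), 'torque': array([0.05250125, 0.05398022, 0.05769356]), 'grip_force': 0.0, 'opening': 0.0005315587864133279}
```

```bash
python3 -m crank '[[-1,0,0,1,0],[-1,0,0,2,0],[-1,0,0,3,0],[-1,0,0,3.5,0],[-1,0,0,4,0],[-1,0,0,4.5,0],[-1,0,0,5,0],[-1,0,0,5,0],[-1,0,0,5,0]]'
```

```text
time: 3.45
tool_pos: [0.579, 0.114, 0.2147]
tool_rot: [3.141, -0.001, -0.098]
contact_force: [-1.9, -0.5, 6.7]
opening: 0.0003
grip_force: 3.2
```

```bash
python3 -m crank '[[-1,0,0,0.5,0],[-1,0,0,1,0],[-1,0,0,1.5,0],[-1,0,0,2,0],[-1,0,0,2.5,0],[-1,0,0,2.8,0],[-1,0,0,2.8,0],[-1,0,0,2.8,0]]'
```

```text
time: 4.12
tool_pos: [0.5791, 0.114, 0.2127]
tool_rot: [3.141, -0.001, -0.098]
contact_force: [-4.4, -1.4, 12.2]
opening: 0.0005
grip_force: 5.9
```

```bash
python3 -m crank '[[-1,0,0,0.5,0],[-1,0,0,1,0],[-1,0,0,1.5,0],[-1,0,0,1.5,0],[-1,-1,0,1.5,0],[-1,-2,0,1.5,0],[-1,-3,0,1.5,0],[-1,-4,0,1.5,0],[-1,-5,0,1.5,0],[-1,-5,0,1.5,0]]'
```

```text
time: 4.95
tool_pos: [0.576, 0.1142, 0.2126]
tool_rot: [-3.141, -0.009, -0.098]
contact_force: [3.7, -2.4, 12.6]
opening: 0.0002
grip_force: 6.2
```

```bash
python3 -m crank '[[-1,0,0,0.6,0],[-1,0,0,1.2,0],[-1,-1,0,1.2,0],[-1,-2,0,1.2,0],[-1,-3,0,1.2,0],[-1,-4,0,1.2,0],[-1,-5,0,1.2,0],[-1,-6,0,1.2,0],[-1,-7,0,1.2,0],[-1,-7,0,1.2,0]]'; python3 - <<'E'
from h import *
for n in("scene",):
    p,d=vision.read_camera(n); a=p[170:320,180:380,::-1];cv2.imwrite("pics/s2c.png",cv2.resize(a,None,fx=3,fy=3,interpolation=2))
E
```

```text
time: 5.78
tool_pos: [0.5693, 0.1149, 0.2118]
tool_rot: [-3.141, -0.01, -0.098]
contact_force: [2.8, -3.2, 14.5]
opening: 0.0003
grip_force: 7.4
```

View pics/s2c.png

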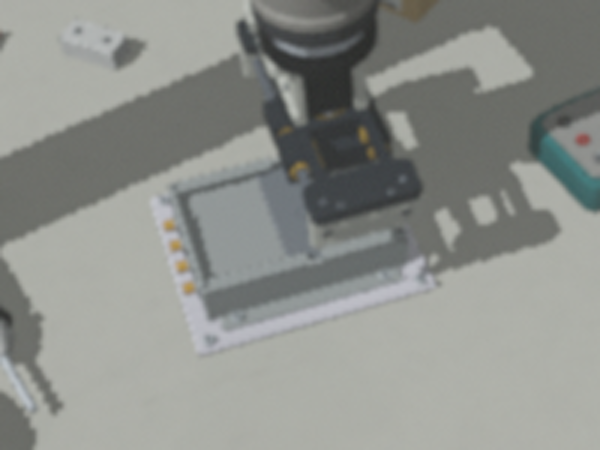

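The dark cover edge is now at crop (262,170), so it has moved about 10 mm towards the jacks. I'll keep dragging.

```bash
python3 -m crank '[[-1,-2,0,0.3,0],[-1,-4,0,0.3,0],[-1,-6,0,0.3,0],[-1,-8,0,0.3,0],[-1,-10,0,0.3,0],[-1,-12,0,0.3,0],[-1,-14,0,0.3,0],[-1,-16,0,0.3,0],[-1,-18,0,0.3,0],[-1,-20,0,0.3,0]]';  python3 -m crank '[[-1,-2,0,0,0],[-1,-4,0,0,0],[-1,-6,0,0,0],[-1,-8,0,0,0],[-1,-10,0,0,0],[-1,-12,0,0,0],[-1,-14,0,0,0],[-1,-16,0,0,0],[-1,-18,0,0,0],[-1,-20,0,0,0]]'
```

```text
time: 6.67
tool_pos: [0.5496, 0.1168, 0.2116]
tool_rot: [-3.141, -0.011, -0.098]
contact_force: [4.8, -3.6, 16.7]
opening: 0.0005
grip_force: 8.1
time: 7.5
tool_pos: [0.5298, 0.1188, 0.2115]
tool_rot: [-3.141, -0.011, -0.098]
contact_force: [3.2, -2.9, 17.0]
opening: 0.0005
grip_force: 8.6
```

```bash
python3 -m crank '[[-1,-2,0,0,0],[-1,-4,0,0,0],[-1,-6,0,0,0],[-1,-8,0,0,0],[-1,-10,0,0,0],[-1,-12,0,0,0],[-1,-14,0,0,0],[-1,-16,0,0,0],[-1,-17,0,0,0],[-1,-17,0,0,0]]';  python3 - <<'E'
from h import *
for n in("top",):
    p,d=vision.read_camera(n); a=p[225:345,230:390,::-1];cv2.imwrite("pics/t3c.png",cv2.resize(a,None,fx=4,fy=4,interpolation=2)); np.save("pics/top3.npy",d)
E
```

```text
time: 8.33
tool_pos: [0.5127, 0.1205, 0.2115]
tool_rot: [-3.141, -0.011, -0.098]
contact_force: [2.6, -4.0, 17.3]
opening: 0.0006
grip_force: 9.2
```

View pics/t3c.png

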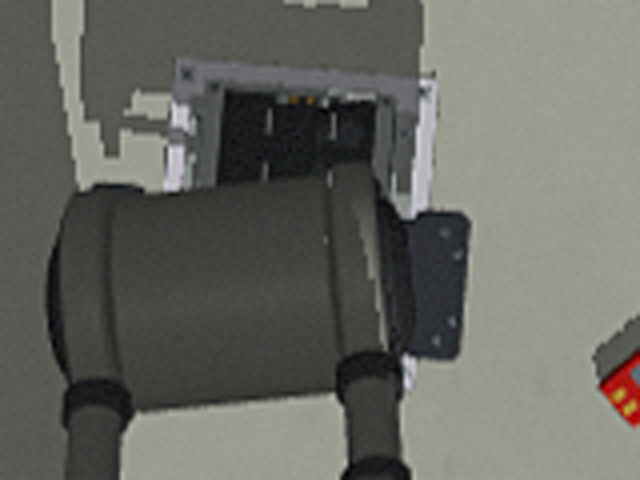

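The bay is open, with its brass contacts at crop (300,100). A small extra push will check for the end stop, then I'll lift clear.

```bash
python3 -m crank '[[-1,-1,0,0,0],[-1,-2,0,0,0],[-1,-3,0,0,0],[-1,-3,0,0,0]]'; python3 -m crank '[[-1,0,0,-3,0],[-1,1,0,-8,0],[-1,1,0,-20,0],[1,1,20,-50,0],[1,1,55,-80,0],[1,1,90,-110,0],[1,1,125,-120,0],[1,1,160,-120,0],[1,1,195,-120,0],[1,1,230,-120,0],[1,1,265,-120,0],[1,1,300,-120,0]]'; python3 - <<'E'
from h import *
p,d=vision.read_camera("top"); cv2.imwrite("pics/top4.png",p[...,::-1]); np.save("pics/top4.npy",d)
a=p[225:345,230:390,::-1];cv2.imwrite("pics/t4c.png",cv2.resize(a,None,fx=4,fy=4,interpolation=2))
print(telemetry.observe()["tool_pos"])
E
```

```text
time: 8.72
tool_pos: [0.5107, 0.1207, 0.2117]
tool_rot: [-3.14, -0.014, -0.098]
contact_force: [7.5, -4.1, 15.3]
opening: 0.0003
grip_force: 7.7
time: 9.72
tool_pos: [0.4782, -0.1789, 0.3281]
tool_rot: [-3.141, 0.001, -0.098]
contact_force: [1.2, 0.5, -1.1]
opening: 0.0558
grip_force: 0.0
[ 0.47805457 -0.18414625  0.32812876]
```

View pics/t4c.png

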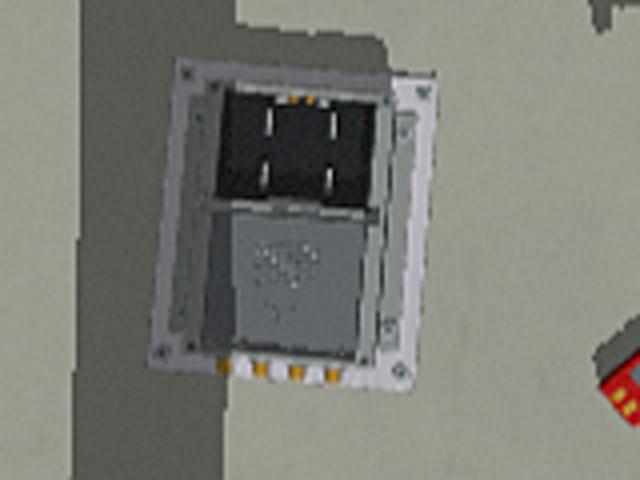

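The end stop was felt (7.5 N) and the bay is fully open; its ribs are at crop (270,120), (333,120), (264,173) and (330,178). I'll refine the bay pose from these.

```bash
python3 -m crank '[[1,0,0,0,0],[1,0,0,0,0],[1,0,0,0,0],[1,0,0,0,0]]'; python3 - <<'E'
from h import *
p,_=vision.read_camera("scene");cv2.imwrite("pics/scene4.png",p[...,::-1])
f=lambda L,z:np.array([ray("top",np.array(q)/4+[229.6,224.6],z)[:2] for q in L])
B=f([(270,120),(333,120),(264,173),(330,178)],.014); print(B.round(4),B.mean(0),"ribs gap",np.linalg.norm(B[0]-B[1]))
S=f([(187,75),(423,93),(163,353),(400,372)],.006); c=S.mean(0); ax=S[0]+S[1]-S[2]-S[3]; ay=S[0]+S[2]-S[1]-S[3]
print(c,np.arctan2(ax[1],ax[0]),np.arctan2(-ay[0],ay[1]))
# clean fit of the rim outline, open state
d=np.load("pics/top4.npy");C=cloud("top",d); y=-.098; R=np.array([[np.cos(y),-np.sin(y)],[np.sin(y),np.cos(y)]])
Q=C.reshape(-1,3); L=(Q[:,:2]-[.536,.117])@R; t=(Q[:,2]>.036)&(Q[:,2]<.046)&(abs(L[:,0])<.085)&(abs(L[:,1])<.062)
for k in(0,1):print(np.percentile(L[t][:,k],[.5,2,98,99.5]).round(4))
# bay hole: deep points
h=(Q[:,2]<.02)&(abs(L[:,0])<.074)&(abs(L[:,1])<.045)&(Q[:,2]>.0)
for k in(0,1):print("hole",np.percentile(L[h][:,k],[1,5,95,99]).round(4))
print(np.median(Q[h][:,2]))
E
```

```text
time: 10.1
tool_pos: [0.479, -0.1762, 0.3281]
tool_rot: [-3.141, 0.001, -0.097]
contact_force: [0.3, 0.3, -0.4]
opening: 0.0864
grip_force: 0.0
[[0.5941 0.129 ]
 [0.5935 0.0938]
 [0.5645 0.1327]
 [0.5612 0.0959]] [0.57832037 0.11284968] ribs gap 0.03525826901636479
[0.5367396 0.1172416] -0.09540553059478725 -0.09190957753379461
[-0.0744 -0.0738  0.0731  0.0739]
[-0.0518 -0.0511  0.0513  0.0519]
hole [0.0098 0.0121 0.0673 0.0699]
hole [-0.0402 -0.0369  0.041   0.0443]
0.009153581919731235
```

```bash
python3 -m crank '[[1,12,20,0,0.053],[1,23.2,38.9,20,0.053],[1,23.2,38.9,55,0.053],[1,23.2,38.9,85,0.053],[1,23.2,38.9,105,0.053],[1,23.2,38.9,120,0.053],[1,23.2,38.9,131,0.053],[1,23.2,38.9,137,0.053],[1,23.2,38.9,141,0.053],[1,23.2,38.9,141,0.053],[1,23.2,38.9,141,0.053],[1,23.2,38.9,141,0.053]]' 15;  python3 - <<'E'
from h import *
for n in("scene",):
    p,d=vision.read_camera(n); a=p[310:460,250:450,::-1];cv2.imwrite("pics/s5c.png",cv2.resize(a,None,fx=3,fy=3,interpolation=2))
E
```

```text
time: 11.15
tool_pos: [0.4985, -0.2186, 0.1881]
tool_rot: [3.141, -0.002, -0.151]
contact_force: [-0.0, 1.0, -0.2]
opening: 0.0917
grip_force: 0.0
```

View pics/s5c.png

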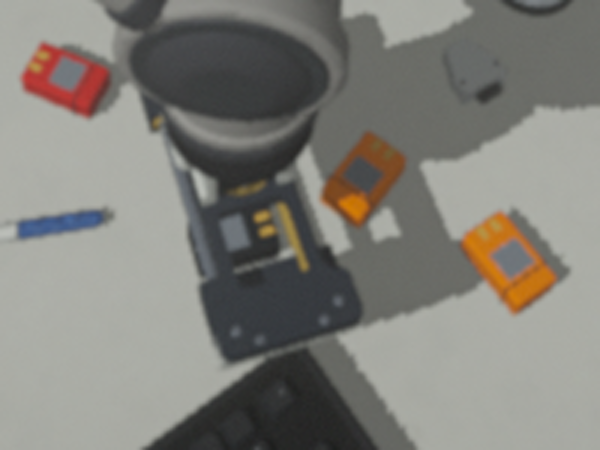

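The pack, with its patch at (235,235) and strips at (265,225), sits between the open fingers; the orange and red packs are clear. Closing now.

```bash
python3 -m crank '[[0,0,0,0,0],[0,0,0,0,0],[0,0,0,0,0],[-0.2,0,0,0,0],[-0.3,0,0,0,0],[-0.4,0,0,0,0],[-0.6,0,0,0,0],[-0.6,0,0,0,0],[-0.6,0,0,0,0],[-0.6,0,0,0,0]]' 20; python3 -m crank '[[-0.6,0,0,-3,0],[-0.6,0,0,-10,0],[-0.6,0,0,-25,0],[-0.6,0,0,-50,0],[-0.6,0,0,-75,0],[-0.6,0,0,-80,0],[-0.6,0,0,-80,0]]'
```

```text
time: 12.03
tool_pos: [0.4982, -0.2184, 0.1871]
tool_rot: [-3.142, 0.0, -0.151]
contact_force: [-1.0, -0.2, 0.2]
opening: 0.0297
grip_force: 11.5
time: 12.62
tool_pos: [0.4986, -0.2187, 0.2694]
tool_rot: [3.14, -0.004, -0.151]
contact_force: [0.4, -0.4, -0.5]
opening: 0.0297
grip_force: 20.0
```

```bash
python3 -m crank '[[-0.6,2,-25,0,0],[-0.6,5,-60,0,0],[-0.6,8,-95,0,0],[-0.6,10,-130,0,0],[-0.6,13,-165,0,-0.02],[-0.6,16,-200,0,-0.03],[-0.6,19,-235,0,-0.05],[-0.6,22,-270,0,-0.056],[-0.6,24,-300,0,-0.056],[-0.6,25,-325,0,-0.056],[-0.6,26.6,-339.6,0,-0.056],[-0.6,26.6,-339.6,0,-0.056]]'; python3 -m crank '[[-0.6,0,0,0,0],[-0.6,0,0,5,0],[-0.6,0,0,12,0],[-0.6,0,0,18,0],[-0.6,0,0,20,0],[-0.6,0,0,20,0],[-0.6,0,0,20,0]]'; python3 - <<'E'
from h import *
print(telemetry.observe()["tool_pos"])
for n in("scene","top"):
    p,d=vision.read_camera(n); cv2.imwrite(f"pics/{n}6.png",p[...,::-1]); np.save(f"pics/{n}6.npy",d)
a=cv2.imread("pics/scene6.png")[170:320,180:380];a=cv2.resize(a,None,fx=4,fy=4,interpolation=2)
cv2.imwrite("pics/s6c.png",a)
E
```

```text
time: 13.62
tool_pos: [0.5756, 0.1157, 0.2659]
tool_rot: [-3.141, 0.001, -0.092]
contact_force: [-0.3, -0.3, -1.0]
opening: 0.0296
grip_force: 20.0
time: 14.2
tool_pos: [0.5756, 0.1128, 0.2469]
tool_rot: [3.141, 0.0, -0.096]
contact_force: [0.0, 0.1, -0.9]
opening: 0.0296
grip_force: 20.0
[0.57562077 0.11279501 0.24691873]
```

View pics/s6c.png

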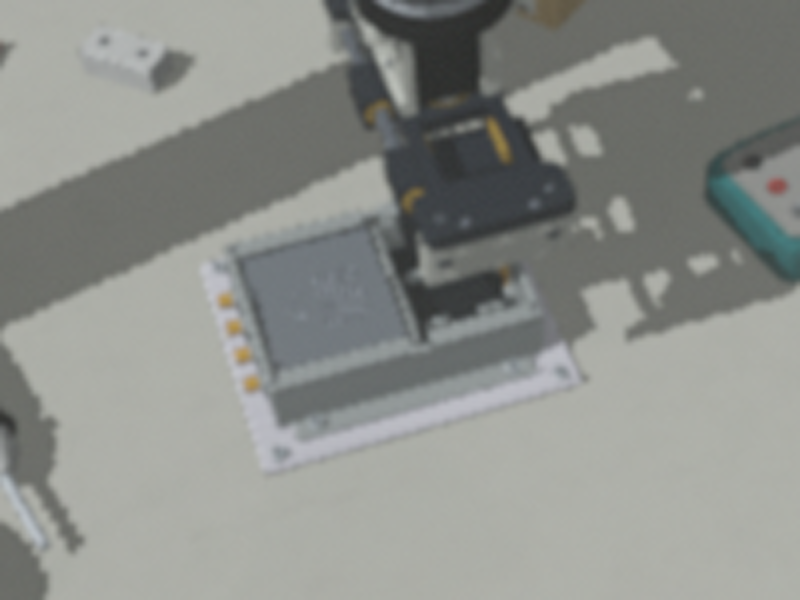

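The pack is held above the open bay (fingers at about (470,270)), and the cover is fully drawn back. I'll lower in steps, watching the force.

```bash
python3 -m crank '[[-0.6,0,0,10,0],[-0.6,0,0,20,0],[-0.6,0,0,28,0],[-0.6,0,0,34,0],[-0.6,0,0,38,0],[-0.6,0,0,40,0],[-0.6,0,0,40,0],[-0.6,0,0,40,0]]'; python3 -m crank '[[-0.6,0,0,1,0],[-0.6,0,0,2,0],[-0.6,0,0,3,0],[-0.6,0,0,4,0],[-0.6,0,0,5,0],[-0.6,0,0,5,0]]'
```

```text
time: 14.97
tool_pos: [0.5757, 0.1133, 0.2072]
tool_rot: [3.142, -0.0, -0.095]
contact_force: [-0.3, -0.7, -0.6]
opening: 0.0299
grip_force: 20.0
time: 15.47
tool_pos: [0.5757, 0.1133, 0.2029]
tool_rot: [3.142, -0.001, -0.095]
contact_force: [-2.3, -0.4, 5.5]
opening: 0.0297
grip_force: 20.0
```

```bash
python3 - <<'E'
from h import *
s=telemetry.observe(); F=s["contact_force"];T=s["torque"];print(F,T,s["tool_pos"],s["tool_rot"])
rz=-.187; print("ry",(T[0]+rz*F[1])/F[2],"rx",(rz*F[0]-T[1])/F[2])
p,d=vision.read_camera("scene"); cv2.imwrite("pics/scene7.png",p[...,::-1])
a=p[205:275,255:335,::-1];cv2.imwrite("pics/s7c.png",cv2.resize(a,None,fx=8,fy=8,interpolation=2))
E
```

```text
[-2.25776723 -0.42654223  5.5474037 ] [-0.07611272  0.33901851 -0.05946683] [0.57568255 0.11326688 0.20291498] [ 3.14155156e+00 -6.69604604e-04 -9.51414212e-02]
ry 0.0006580881098649708 rx 0.014995115438419039
```

View pics/s7c.png

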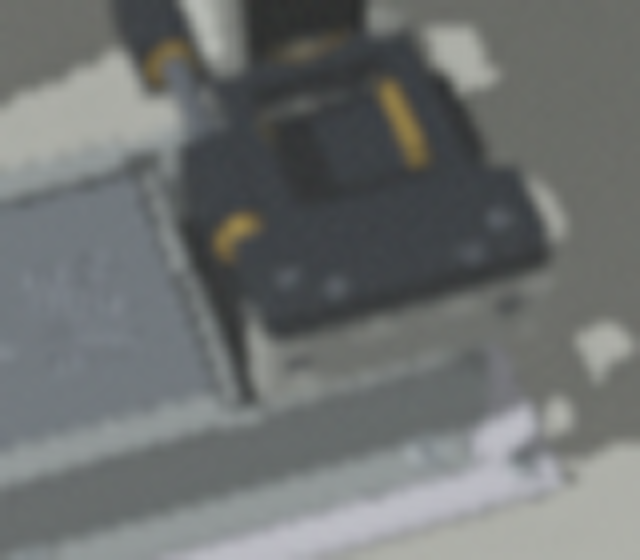

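The torque puts the contact about 15 mm ahead of centre with a push in -x, so the pack's front end is catching at the rear wall. I'll back off 2 mm in x and retry.

```bash
python3 -m crank '[[-0.6,0,0,-2,0],[-0.6,-2,0,-2,0],[-0.6,-2,0,-2,0],[-0.6,-2,0,-1,0],[-0.6,-2,0,0,0],[-0.6,-2,0,1,0],[-0.6,-2,0,1,0]]'; python3 - <<'E'
from h import *
s=telemetry.observe(); F=s["contact_force"];T=s["torque"]
rz=-.187; print("T",T,"ry",(T[0]+rz*F[1])/F[2],"rx",(rz*F[0]-T[1])/F[2])
E
```

```text
time: 16.1
tool_pos: [0.5738, 0.1135, 0.2025]
tool_rot: [-3.141, -0.001, -0.095]
contact_force: [-3.6, 0.7, 10.3]
opening: 0.03
grip_force: 20.1
T [-0.08889075  0.60577305 -0.10685668] ry -0.02157961829091144 rx 0.006171938889040271
```

```bash
cat > ft.py <<'E'
from h import *
F=[];T=[]
for i in range(12):
    vision.read_camera("top"); s=telemetry.observe(); F.append(s["contact_force"]);T.append(s["torque"])
print(np.std(F,0).round(2),np.std(T,0).round(3)); F=np.mean(F,0);T=np.mean(T,0); print("F",F.round(2),"T",T.round(3),s["tool_pos"].round(4))
rz=-.187; print("ry",(T[0]+rz*F[1])/F[2],"rx",(rz*F[0]-T[1])/F[2])
E
python3 ft.py; python3 -m crank '[[-0.6,0,0,-1,0],[-0.6,0,0,-4,0],[-0.6,0,0,-4,0],[-0.6,0,0,-4,0],[-0.6,0,0,-4,0]]'; python3 ft.py
```

```text
[0.34 0.49 0.37] [0.025 0.025 0.026]
F [-3.31  0.22 10.89] T [-0.1    0.608 -0.064] [0.5738 0.1135 0.2025]
ry -0.012928340115824439 rx 0.0010745226545683388
time: 17.12
tool_pos: [0.5735, 0.1134, 0.2048]
tool_rot: [3.141, 0.001, -0.095]
contact_force: [-0.1, 0.7, -1.3]
opening: 0.0297
grip_force: 20.0
[0.52 0.4  0.49] [0.032 0.033 0.026]
F [ 0.27  0.23 -1.12] T [0.049 0.019 0.004] [0.5736 0.1134 0.2051]
ry -0.00495342405241264 rx 0.061823511942240734
```

```bash
python3 -m crank '[[-0.6,2,-1.3,0,0],[-0.6,2,-1.3,0,0],[-0.6,2,-1.3,1,0],[-0.6,2,-1.3,2,0],[-0.6,2,-1.3,3,0],[-0.6,2,-1.3,4,0],[-0.6,2,-1.3,4,0]]'; python3 ft.py
```

```text
time: 18.3
tool_pos: [0.5756, 0.1145, 0.2008]
tool_rot: [3.141, 0.001, -0.095]
contact_force: [0.3, -0.2, -0.3]
opening: 0.0298
grip_force: 20.0
[0.57 0.42 0.51] [0.023 0.022 0.033]
F [ 0.04 -0.22 -0.96] T [ 0.039  0.031 -0.001] [0.5757 0.1145 0.2011]
ry -0.08287015508344832 rx 0.03953488224154959
```

It's in: z is 0.201 with no contact force, between the ribs. Lowering the last 5 mm to the floor.

```bash
python3 -m crank '[[-0.6,0,0,1,0],[-0.6,0,0,2,0],[-0.6,0,0,3,0],[-0.6,0,0,4,0],[-0.6,0,0,5,0],[-0.6,0,0,5.5,0],[-0.6,0,0,5.5,0]]'; python3 ft.py
```

```text
time: 19.48
tool_pos: [0.5757, 0.1145, 0.1961]
tool_rot: [3.141, -0.0, -0.095]
contact_force: [-0.6, -0.4, 4.0]
opening: 0.03
grip_force: 20.0
[0.47 0.37 0.56] [0.028 0.051 0.017]
F [-2.38 -0.63  5.33] T [0.029 0.428 0.014] [0.5757 0.1145 0.1961]
ry 0.02743386470496367 rx 0.00322028166888637
```

```bash
python3 -m crank '[[-0.4,0,0,-0.5,0],[-0.3,0,0,-0.5,0],[-0.2,0,0,-0.5,0],[-0.2,0,0,-0.5,0],[-0.2,0,0,-0.5,0],[-0.2,0,0,-3,0],[-0.2,0,0,-10,0],[-0.2,0,0,-25,0],[-0.2,0,0,-50,0],[-1,-40,0,-80,0],[-1,-80,0,-90,0],[-1,-120,0,-90,0]]'; python3 -m crank '[[-1,-20,0,0,0],[-1,-20,0,0,0],[-1,-20,0,0,0],[-1,-20,0,0,0]]'; python3 - <<'E'
from h import *
p,d=vision.read_camera("top"); np.save("pics/top8.npy",d); a=p[225:345,230:390,::-1];cv2.imwrite("pics/t8c.png",cv2.resize(a,None,fx=4,fy=4,interpolation=2))
C=cloud("top",d);y=-.095; R=np.array([[np.cos(y),-np.sin(y)],[np.sin(y),np.cos(y)]])
Q=C.reshape(-1,3); L=(Q[:,:2]-[.5363,.117])@R
m=(abs(L[:,0]-.04)<.031)&(abs(L[:,1])<.022)&(Q[:,2]>.022)&(Q[:,2]<.034); q=L[m].astype(np.float32)*1000
print(m.sum(),np.percentile(q,[1,50,99],axis=0),np.percentile(Q[m][:,2],[5,50,95]),cv2.minAreaRect(q)); print(telemetry.observe()["tool_pos"])
E
```

```text
time: 21.08
tool_pos: [0.4615, 0.1254, 0.2882]
tool_rot: [-3.14, -0.006, -0.096]
contact_force: [0.5, 0.5, -0.3]
opening: 0.0212
grip_force: 0.0
time: 21.42
tool_pos: [0.4427, 0.1274, 0.2861]
tool_rot: [-3.141, -0.003, -0.095]
contact_force: [0.2, 1.1, -0.8]
opening: 0.0008
grip_force: 0.0
310 [[ 15.18129687 -15.76018137]
 [ 39.648283    -1.62376714]
 [ 69.66187187  13.56851037]] [0.02500029 0.0285817  0.03199394] ((42.31134796142578, 3.0113658905029297), (38.43099594116211, 55.177486419677734), 89.33746337890625)
[0.44292597 0.12726618 0.28580843]
```

View pics/t8c.png

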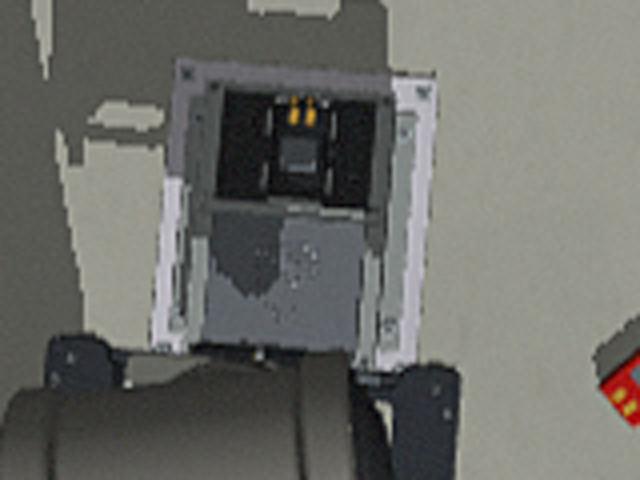

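The pack lies flat between the ribs, its strips at (302,110) meeting the bay contacts. Now I'll press on the ridges of the open cover and push it home.

```bash
python3 -m crank '[[-1,30,0,15,0],[-1,60,0,35,0],[-1,70.5,0,50,0],[-1,70.5,0,60,0],[-1,70.5,0,66,0],[-1,70.5,0,68,0],[-1,70.5,0,68,0],[-1,70.5,0,68,0]]' 30; python3 -m crank '[[-1,0,0,1,0],[-1,0,0,2,0],[-1,0,0,3,0],[-1,0,0,4,0],[-1,0,0,4.5,0],[-1,0,0,4.5,0],[-1,0,0,4.5,0]]'
```

```text
time: 22.13
tool_pos: [0.5116, 0.1208, 0.218]
tool_rot: [3.142, -0.0, -0.095]
contact_force: [-0.2, 1.0, -0.9]
opening: 0.0002
grip_force: 0.0
time: 22.72
tool_pos: [0.512, 0.1206, 0.2132]
tool_rot: [3.142, -0.0, -0.095]
contact_force: [-1.7, -0.5, 4.3]
opening: 0.0002
grip_force: 2.2
```

```bash
python3 -m crank '[[-1,0,0,0.5,0],[-1,0,0,1,0],[-1,0,0,1.5,0],[-1,0,0,1.8,0],[-1,0,0,1.8,0],[-1,0,0,1.8,0]]'
```

```text
time: 23.22
tool_pos: [0.512, 0.1206, 0.2123]
tool_rot: [-3.142, -0.001, -0.095]
contact_force: [-3.2, -0.3, 13.7]
opening: 0.0005
grip_force: 6.5
```

```bash
python3 -m crank '[[-1,1,0,0.3,0],[-1,2,0,0.5,0],[-1,4,0,0.5,0],[-1,6,0,0.5,0],[-1,8,0,0.5,0],[-1,10,0,0.5,0],[-1,12,0,0.5,0],[-1,12,0,0.5,0]]'
```

```text
time: 23.88
tool_pos: [0.5242, 0.1194, 0.2119]
tool_rot: [-3.142, -0.001, -0.095]
contact_force: [-2.7, -1.1, 14.0]
opening: 0.0001
grip_force: 7.0
```

```bash
python3 -m crank '[[-1,2,0,0.2,0],[-1,4,0,0.2,0],[-1,6,0,0.2,0],[-1,8,0,0.2,0],[-1,10,0,0.2,0],[-1,12,0,0.2,0],[-1,14,0,0.2,0],[-1,16,0,0.2,0],[-1,18,0,0.2,0],[-1,20,0,0.2,0]]'; python3 -m crank '[[-1,2,0,0,0],[-1,4,0,0,0],[-1,6,0,0,0],[-1,8,0,0,0],[-1,10,0,0,0],[-1,12,0,0,0],[-1,14,0,0,0],[-1,16,0,0,0],[-1,18,0,0,0],[-1,20,0,0,0]]'; python3 - <<'E'
from h import *
p,d=vision.read_camera("scene"); a=p[170:320,180:380,::-1];cv2.imwrite("pics/s9c.png",cv2.resize(a,None,fx=3,fy=3,interpolation=2))
E
```

```text
time: 24.72
tool_pos: [0.5439, 0.1176, 0.2118]
tool_rot: [3.142, -0.001, -0.095]
contact_force: [-5.0, -1.2, 13.4]
opening: 0.0002
grip_force: 7.1
time: 25.55
tool_pos: [0.5638, 0.1156, 0.2119]
tool_rot: [3.141, -0.001, -0.095]
contact_force: [-3.3, -1.1, 13.4]
opening: 0.0003
grip_force: 7.0
```

```bash
python3 -m crank '[[-1,2,0,0.2,0],[-1,4,0,0.2,0],[-1,6,0,0.2,0],[-1,8,0,0.2,0],[-1,10,0,0.2,0],[-1,12,0,0.2,0],[-1,13,0,0.2,0],[-1,14,0,0.2,0],[-1,15,0,0.2,0],[-1,16,0,0.2,0],[-1,16,0,0.2,0]]'; python3 -m crank '[[-1,0.5,0,0,0],[-1,1,0,0,0],[-1,1.5,0,0,0],[-1,2,0,0,0],[-1,2,0,0,0]]'
```

```text
time: 26.52
tool_pos: [0.5787, 0.1142, 0.2114]
tool_rot: [3.141, 0.003, -0.095]
contact_force: [-7.8, -0.9, 16.2]
opening: 0.0003
grip_force: 7.9
time: 26.93
tool_pos: [0.5798, 0.1142, 0.2112]
tool_rot: [3.141, 0.006, -0.095]
contact_force: [-12.4, -0.2, 18.0]
opening: 0.0007
grip_force: 8.9
```

The force rose to 12 N, so the cover is at its stop. I'll ease up slowly so the latch springs, then lift away and look.

```bash
python3 -m crank '[[-1,0,0,-1,0],[-1,0,0,-2,0],[-1,0,0,-3,0],[-1,0,0,-3.7,0],[-1,0,0,-3.7,0]]'; python3 -m crank '[[-1,0,0,-3,0],[-1,0,0,-10,0],[-1,0,0,-40,0],[-1,0,30,-80,0],[-1,-20,70,-100,0],[-1,-40,110,-110,0],[-1,-60,150,-110,0],[-1,-70,190,-110,0],[-1,-70,220,-110,0],[-1,-70,220,-110,0],[-1,-70,220,-110,0]]'; python3 - <<'E'
from h import *
p,d=vision.read_camera("top"); a=p[225:345,230:390,::-1];b=cv2.resize(a,None,fx=4,fy=4,interpolation=2)
cv2.imwrite("pics/t10c.png",b)
C=cloud("top",d);y=-.095; R=np.array([[np.cos(y),-np.sin(y)],[np.sin(y),np.cos(y)]])
Q=C.reshape(-1,3); L=(Q[:,:2]-[.5363,.117])@R
for x0,x1 in((-.07,-.04),(-.04,-.006),(.004,.065)):
    m=(L[:,0]>x0)&(L[:,0]<x1)&(abs(L[:,1])<.03); print(x0,x1,np.median(Q[m][:,2]),np.mean(Q[m][:,2]))
C0=cloud("top",np.load("pics/top0.npy")).reshape(-1,3);L0=(C0[:,:2]-[.5363,.117])@R;m=(L0[:,0]>.004)&(L0[:,0]<.065)&(abs(L0[:,1])<.03);print("initial",np.median(C0[m][:,2]),C0[m][:,2].mean())
C0=cloud("top",np.load("pics/top8.npy")).reshape(-1,3);L0=(C0[:,:2]-[.5363,.117])@R;m=(L0[:,0]>-.055)&(L0[:,0]<-.01)&(abs(L0[:,1])<.03);print("open",np.median(C0[m][:,2]))
E
```

```text
time: 27.35
tool_pos: [0.5809, 0.1141, 0.2144]
tool_rot: [3.141, 0.002, -0.095]
contact_force: [-4.0, 0.2, 6.7]
opening: 0.0008
grip_force: 3.6
time: 28.27
tool_pos: [0.4906, -0.1008, 0.3244]
tool_rot: [3.141, -0.001, -0.1]
contact_force: [0.2, -0.1, -0.9]
opening: 0.0008
grip_force: 0.0
-0.07 -0.04 0.02966321772341518 0.029708898346240888
-0.04 -0.006 0.029788771927338534 0.029791378246649704
0.004 0.065 0.0367882442049246 0.03689129917872326
initial 0.03683231035805001 0.03681169879747463
open 0.035681395836111206
```

View pics/t10c.png

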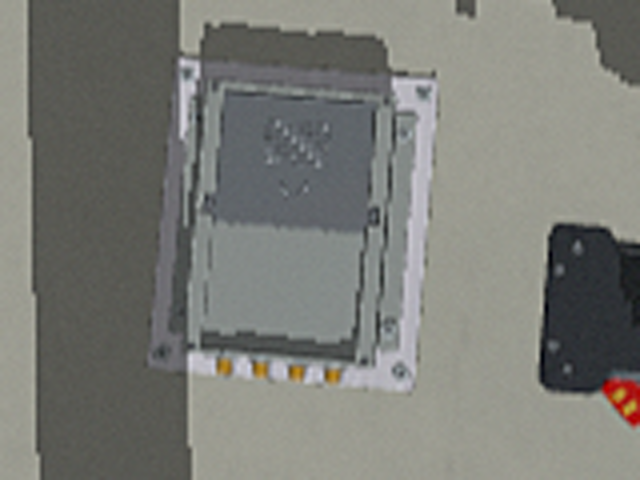

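The cover is shut, its edge at crop row 215–228 as at the start. Its height is 36.8 mm, the same as when first latched, and the lugs show at (208,200) and (373,215). The robot is clear, so I'll hand in.

```bash
python3 -c "
from cell import ticket; print(ticket.hand_in())"
```

```text
the job is handed in; nothing more can be done
None
```

The pack is seated in the bay with its contacts at the bay contacts, the cover is home and latched, no other item was touched, and the job was handed in at about 28 s; the verdict was not shown.

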